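# Level the assembly jig, fit the foot on its dowels and hold it pressed

### The arm

A 6-joint arm with a two-finger parallel gripper is mounted at the origin on the work surface. World frame = base frame: x ahead of the robot, y to its left, z up, the work surface at z = 0. Lengths are in mm, angles in rad, forces in N, time in s.
With the tool pointing down it reaches from about 350 to 975 mm from the base axis. Payload 7.1 kg.
Tool frame: the origin (TCP) lies midway between the tips of the shut fingers; the grasp point (between the pads) lies 19 mm behind it (ctrl.grip_point_offset is the distance from the TCP to the grasp point, in mm); z points along the fingers, y is the line along which they close (so a half turn about z gives the same grasp; the last joint's range is limited). The gripper opens to 88 mm and grips with 3 to 60 N. Pads are 20 mm wide; open, the fingers measure 115 mm over their backs; the gripper's body (75 mm by 178 mm) begins 61 mm behind the grasp point.
Start: joints at [1.119, 0.423, 1.63, -0, 1.089, -0.019], TCP at [262.101, 567.369, 222.675] pointing down, gripper open.
Joint ranges: [-3, 3], [-0.9, 2.11], [0.09, 2.58], [-1.31, 4.45], [0.11, 2.69], [-2.54, 2.54]. Speed limits (rad/s): [2.39, 2.39, 3.01, 3.14, 3.14, 3.14].

### API

Orientations are given as a rotation vector (axis times angle).
In Python, from workcell import get_obs, optics, close_job, spotter, ctrl gives the robot as it stands. The module is installed in compiled form; this text tells all that it offers.
- The arm moves only by the tool move_arm, never from a script. Its argument "rows" is a list of rows, each a list of 5 numbers: the shift along the tool's x, y, z in cm, then the turn about the tool's z in degrees, then the opening in per cent of the stroke, from 0 (shut) to 100 (fully open). A call has 1 to 10 rows; each row shifts and turns the commanded pose from where the row before left it, along the tool's axes as they then stand; what a row does not reach is not made up. A row lasts 1/8 s, in which the tool goes at most 62.5 mm and 10.7 degrees, less where a joint would pass 70% of its speed; a pose out of reach is approached as far as the arm can. A call with a gripper value outside its range is refused whole. The fingers move at their own pace and stop on an object; the grip force is fixed at half the most. Time passes only in rows, so rows that do not move let the fingers close. It gives the time, the measured TCP pose, the force, the opening and the grip force at its end, in the units of the state.
- get_obs(): the state, without advancing time (a new reading comes with each control period).
- optics.get_image(name): name is "scene" or "side" or "wrist"; returns the picture (480x640x3 uint8, blue, green, red); there is no depth.
- optics.calibration(name): a dict with "camera_matrix" (3x3 intrinsics, pixels), "xyz" and "orientation" of the camera in the world. Camera axes: x right, y down, z forward; pixel columns grow to the right and rows downward; lengths in mm; the calibration is good to about 2 mm. A picture is of the moment at which its call begins: read the wrist's pose just before it. calibration takes no time and is no camera call; for the wrist camera it gives the pose at the moment of the call.
- close_job(): hands the job in; it is judged then, once.
Trained networks look in the newest picture that a camera, given by its name, has taken for a name from the list of things; names that differ only in an ending like _2 or _b are one class to them, and where a whole thing is asked for, a point or a joint stands for the part that bears it (a point fixed in the world has none). Each returns a list of dicts, best first, with "conf" (0 to 1); they miss things now and then, are a little off and sometimes report something else, mostly with a low value. They report only what shows in the picture. A call takes as long as a camera call. They do not tell look-alikes from the thing itself.
- spotter.find_in(camera, label): "point" ([column, row] in pixels, amid what is visible of it).
- spotter.regions_of(camera, label): "region" (480x640 bool, what is visible of it) and "point" ([column, row] in pixels, amid what is visible of it).
The state is a dict: "t": time; "qpos": joint angles; "qvel": joint speeds; "joint_torque": joint torques, N m; "ee_pos": TCP position; "orientation": TCP orientation; "ft_force": force on the tool from outside, world axes, zero at the start; "moment": the same for the moment, N m; "width": finger opening in mm; "grasp_force": force on a finger pad.
Only numpy, scipy, OpenCV 4.12 (cv2) and the standard library are available. Lean on these libraries where they do the work, as an engineer would, in place of code of your own. Each camera call takes 0.05 s, during which the arm holds its last target. There are 200 camera calls.

### The job

First turn the knob of the tilt screw until the jig's rocking table sits level. Then pick up the loose wooden foot, fit it, the same way up as it lies, onto the two dowels of the side board clamped in the jig, fully home against the board, and finish while still holding it firmly pressed down there with the fingers. Leave the glue bottle, the tin, the hammer and the offcut where they are.

Things in the scene. Friction and masses are not known exactly. Their poses are not given: they have to be found in the camera images.
- tilt_table (a joint): tilt of the jig's rocking table in rad, 0 = level; positive when the end with the knob is low. The jig is a plywood base plate 150 x 320 mm, fixed to the bench, that carries a rocking table (its axis runs across the jig, straight below the board's centre). The tilt is always 0.12 x the knob angle. It starts 0.06 to 0.16 rad out of level, knob end low; a job within 0.02 rad is level.
- tilt_knob (a joint): angle of the tilt-screw knob in rad, about its upright axis, counted anticlockwise seen from above; 0 = table level. It starts at +0.5 to +1.3, so it must be turned CLOCKWISE by that much. At 0 its wing stands square across the jig, at right angles to the long side of the board. Friction (0.15 Nm) keeps it where it is left; stops at -1.6 and +1.6.
- knob_grip (a point): centre of the black wing grip of the knob: the wing is 48 mm long (this frame's x, turning with the knob), 12 mm thick (y) and 30 mm high (z, up), on an upright stem 16 mm thick; about 125 mm above the bench, 165 mm from the board's centre. 10 mm of stem is free below the wing.
- board_top (a point): centre of the upper face of the pale side board that is clamped in the rocking table, 121 mm above the bench when level. Frame: z out of the face (up when level), y along the board (120 mm), x across it (36 mm); the knob lies towards -y. Two fixed wooden dowels, 10 mm thick, stand 24 mm out of this face at y = -40 and +40 mm, their top 8 mm tapered to 4 mm. This point tilts with the table and moves slightly sideways as it does: read it again once level.
- foot_center (a point): centre (half-way up) of the loose pale wooden foot, 0.16 to 0.26 kg: 190 mm long (y), 40 mm wide (x), 40 mm high (z, up). It lies on the bench on the face that goes on the board, so it needs no turning over. Two upright through holes, 13 mm wide, at y = -40 and +40 mm. The outer 30 mm at either end are only 24 mm high, flush with the top, so they overhang the bench by 16 mm. Either way round fits. It can be gripped across its 40 mm width at the middle.
- foot_under (a point): centre of the foot's lower face, 20 mm below its centre, same axes. Fully home it coincides with board_top; a push of 10 to 25 N is firm.
- glue: bystander: glue bottle, 60 mm across, 160 mm high, standing; origin under its base
- tin: bystander: tin, 90 mm across, 100 mm high, standing; origin under its base
- hammer: bystander: hammer, 280 mm long, lying; origin on its underside
- offcut: bystander: dark wooden offcut without holes, 50 x 110 x 30 mm, lying; origin under its base
Things that resemble listed ones, but are neither listed nor needed, are in the scene too. Leave any orange look-alike of the part that bears foot_center alone.

How it is judged (in metres and radians):
On the way, in this order (a step that is already met when the one before it is completed fails the run):
1. the rocking table is level (within 0.025 rad) while the foot is still off the board (value of joint tilt_table between -0.025 and 0.025 rad and distance between foot_under and board_top above 0.08 m), for 0.3 s.
2. the foot sits on the dowels, home on the board (z of foot_under in the frame of board_top below 0.003 m and horizontal distance between foot_under and board_top below 0.004 m), for 0.2 s.
At the end, for the whole second after the job is handed in: the table is level within 0.025 rad; the foot's lower face is within 3 mm of the board's top face, centred within 4 mm, in line within 0.06 rad; and the fingers are still on the foot, pressing it on the board with more than 6 N (its weight is at most 2.6 N) (all of step 2 and value of joint tilt_table between -0.025 and 0.025 rad and z of foot_under in the frame of board_top above -0.004 m and angle between the y axis of foot_under and the y axis of board_top, either way round below 0.06 rad and angle between the z axis of foot_under and the z axis of board_top, either way round below 0.04 rad and z of foot_center in the frame of board_top above 0.01 m and contact force between foot and tilt_table above 6 N and contact force between the fingers and foot above 2 N); the arm keeps its last pose, push and grip.
It fails at once if a bystander is shifted by more than 30 mm (distance of any of glue, tin, hammer, offcut from where it was at the start of the episode above 0.03 m).
It also fails if it takes over 51 s, if anything falls off the work surface, if the arm or the gripper's body presses on something with over 40 N, if the wrist force passes 120 N, or if a joint passes its speed limit or range.

## Working session

There is one attempt and no reset: what is moved stays moved. The work goes in short steps, Python scripts to look and compute and a tool call to move; the robot and the scene stay as the last step left them, time stands still between calls to the robot, and variables do not carry over. Pictures are saved under pics/ and viewed, at most 10 in all, crops included, and the job is handed in when it is done.

Besides the shell and the picture viewer there is one more tool, called after "Call:" as a command line: name --pt "numbers of a row" for each row, then --argument value for the rest. move_arm: Moves the arm, as the interface text tells. Its arguments: {"type":"object","properties":{"rows":{"type":"array","items":{"type":"array","items":{"type":"number"}}}},"required":["rows"]}

```bash
mkdir -p pics
python3 - <<'E'
from workcell import get_obs, optics, spotter
import cv2,numpy as np
o=get_obs();print(o['t'],o['ee_pos'],o['orientation'],o['ft_force'],o['width'])
ims=[]
for c in ['scene','side']:
    im=optics.get_image(c);cv2.imwrite(f'pics/{c}0.png',im)
    k=optics.calibration(c);print(c,k)
    for l in ['foot_center','knob_grip','board_top','tilt_table','offcut']:
        print(l,[(np.round(d['point']),round(d['conf'],2)) for d in spotter.find_in(c,l)])
print(get_obs()['t'])
E
```

```text
0.0 [261.8601026  566.8786629  221.91348219] [-6.74457649e-01 -3.06797221e+00  2.31309616e-03] [-0.02893324 -0.23393779  0.15602895] 87.78874763852899
scene {'camera_matrix': array([[519.98608357,   0.        , 323.63331377],
       [  0.        , 519.98608357, 245.05082742],
       [  0.        ,   0.        ,   1.        ]]), 'xyz': array([1178.13594039,  418.13838369, 1242.63075257]), 'orientation': array([-1.65251796, -2.17386266,  0.61804415])}
foot_center [(array([406., 198.]), 0.94), (array([509., 279.]), 0.85), (array([330., 208.]), 0.65), (array([310., 264.]), 0.58), (array([199., 175.]), 0.56)]
knob_grip [(array([155., 221.]), 0.49)]
board_top [(array([210., 239.]), 0.82), (array([301., 350.]), 0.33)]
tilt_table [(array([212., 237.]), 0.75), (array([408., 306.]), 0.32)]
offcut [(array([300., 351.]), 0.68)]
side {'camera_matrix': array([[517.13573147,   0.        , 316.45136986],
       [  0.        , 517.13573147, 238.53739782],
       [  0.        ,   0.        ,   1.        ]]), 'xyz': array([-330.06684389, -683.03473476, 1074.44203196]), 'orientation': array([-2.13228767,  0.78292016, -0.39707265])}
foot_center [(array([334., 259.]), 0.85), (array([278., 293.]), 0.77), (array([211., 201.]), 0.76), (array([213., 250.]), 0.75), (array([378., 382.]), 0.65)]
knob_grip [(array([451., 307.]), 0.54)]
board_top [(array([402., 297.]), 0.82)]
tilt_table [(array([403., 300.]), 0.56)]
offcut [(array([372., 226.]), 0.81)]
0.6
```

View pics/scene0.png

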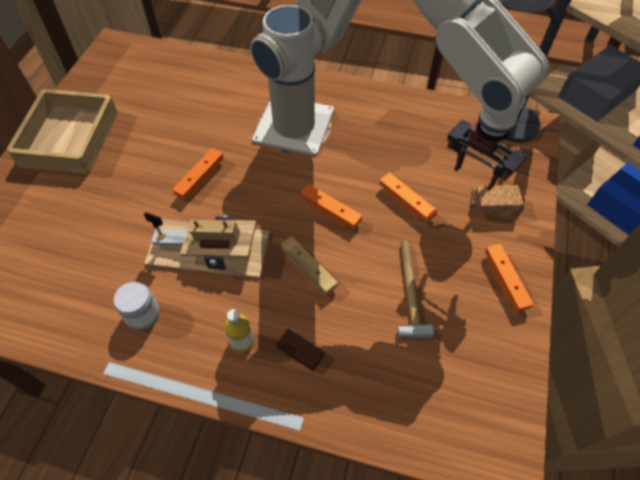

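View pics/side0.png

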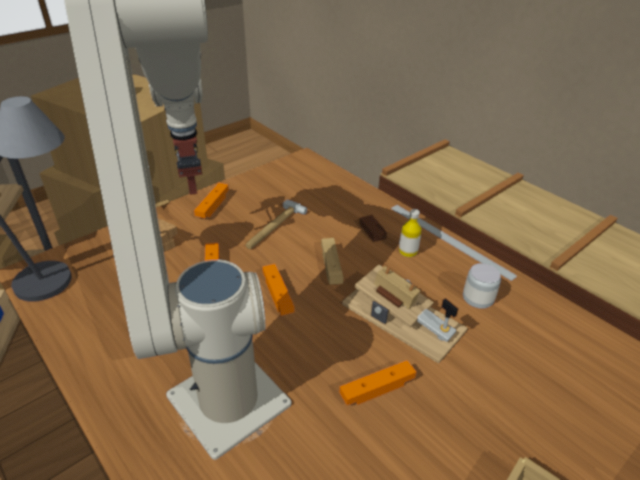

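Scene view: the candidates for the foot are orange bars at (198,174), (332,207), (407,197) and (508,277), the dark offcut at (300,350), a cork block at (497,200) and one pale bar with two holes at (310,264). I choose the pale bar, which is at (332,260) in the side view. The jig is at (210,245), with its black knob at (153,221) in scene and (450,308) in side.

```bash
cat > h.py <<'E'
from workcell import get_obs, optics, spotter, ctrl
import cv2,numpy as np
from scipy.spatial.transform import Rotation as R
def P(k):
    r=R.from_rotvec(k['orientation']).as_matrix().T
    return k['camera_matrix']@np.c_[r,-r@k['xyz']]
def tri(ks,ps):
    A=np.vstack([[p[0]*P(k)[2]-P(k)[0],p[1]*P(k)[2]-P(k)[1]] for k,p in zip(ks,ps)])
    s=np.abs(A[:,:3]).max()
    X=np.linalg.lstsq(A[:,:3],-A[:,3],rcond=None)[0]
    return X
def onz(k,p,z):
    d=R.from_rotvec(k['orientation']).as_matrix()@np.linalg.inv(k['camera_matrix'])@[p[0],p[1],1]
    return k['xyz']+d*(z-k['xyz'][2])/d[2]
def proj(k,X):
    q=P(k)@np.r_[X,1];return q[:2]/q[2]
def rows(target,yaw=None):
    "shift in tool axes cm and turn deg to reach world target (mm), yaw = world angle of tool y"
    o=get_obs();M=R.from_rotvec(o['orientation']).as_matrix()
    y=np.arctan2(M[1,1],M[0,1])
    print('t',o['t'],'tool cm',np.round(M.T@(np.array(target)-o['ee_pos'])/10,2),'tool y heading deg',np.round(np.degrees(y),2),'q6',o['qpos'][5])
E
python3 - <<'E'
from h import *
a,b=optics.calibration('scene'),optics.calibration('side')
for n,p,q in [('foot',(310,264),(332,260)),('knob',(153,221),(450,308)),('board',(214,229),(402,287))]:
    X=tri([a,b],[p,q]);print(n,X,proj(a,X),proj(b,X))
for n,z,p in [('footA',40,(290,241)),('footB',40,(330,290)),('tin',50,(136,305)),('glue',80,(238,330)),('d1',140,(196,227)),('d2',140,(234,227)),('jl',10,(147,262)),('jr',10,(262,274))]:
    print(n,onz(a,p,z))
w=optics.calibration('wrist');o=get_obs();M=R.from_rotvec(o['orientation']).as_matrix()
print('cam in tool',M.T@(w['xyz']-o['ee_pos']),M.T@R.from_rotvec(w['orientation']).as_matrix(),w['camera_matrix'])
rows([500,-50,330])
E
```

```text
foot [510.85225471 202.11784011  24.60677145] [308.85075286 264.50311919] [330.94549514 259.68287723]
knob [ 545.06676099 -211.96278842  116.66942195] [153.06030351 220.98595348] [450.06472479 308.00382768]
board [519.69556121 -62.64284634  98.46137375] [211.1286746  229.88849092] [399.09121707 286.52759701]
footA [461.90748036 134.30313991  40.        ]
footB [577.59615093 278.88317803  40.        ]
tin [ 754.81574992 -179.31979952   50.        ]
glue [760.12431593  99.4366756   80.        ]
d1 [545.74539343 -85.62599815 140.        ]
d2 [519.5741791   7.6130629 140.       ]
jl [ 614.49870505 -228.61724026   10.        ]
jr [565.32587761  86.00711004  10.        ]
cam in tool [  76.45206033    0.80015901 -163.79515297] [[ 1.63671336e-03 -9.60724882e-01 -2.77497786e-01]
 [ 9.99998660e-01  1.58126971e-03  4.23592625e-04]
 [ 3.18428682e-05 -2.77498108e-01  9.60726183e-01]] [[374.26381135   0.         330.19000234]
 [  0.         374.26381135 234.96390598]
 [  0.           0.           1.        ]]
t 0.6 tool cm [-47.49 -46.07 -10.73] tool y heading deg 65.2 q6 -0.01897243745065703
```

```bash
python3 -c "
from h import *
rows([480,80,340])"
```

```text
t 0.6 tool cm [-40.22 -35.1  -11.73] tool y heading deg 65.2 q6 -0.01897243745065703
```

Call:
move_arm --pt "-3 -3 -2 0 100" --pt "-4.1 -3.6 -1.5 0 100" --pt "-4.1 -3.6 -1.5 0 100" --pt "-4.1 -3.6 -1.5 0 100" --pt "-4.1 -3.6 -1.5 0 100" --pt "-4.1 -3.6 -1.2 0 100" --pt "-4.1 -3.6 -1.0 0 100" --pt "-4.1 -3.5 -1 0 100" --pt "-4.1 -3.5 -0.5 0 100" --pt "-4.1 -3.5 0 0 100"

```text
t: 1.85
ee_pos: [477.9, 79.7, 340.5]
orientation: [0.674, 3.067, 0.001]
ft_force: [0.0, 0.4, -0.4]
width: 87.5
grasp_force: 0.0
```

Call:
move_arm --pt "0 0 0 10 100" --pt "0 0 0 10 100" --pt "0 0 0 10 100" --pt "0 0 0 10 100" --pt "0 0 0 10 100" --pt "0 0 0 10 100" --pt "0 0 0 10 100" --pt "0 0 0 10 100" --pt "0 0 0 5 100" --pt "0 0 0 0 100"

```text
t: 3.1
ee_pos: [477.1, 81.4, 339.8]
orientation: [2.569, 1.808, 0.0]
ft_force: [0.4, -0.1, 0.4]
width: 87.7
grasp_force: 0.0
```

Run:
```python
from h import *
im=optics.get_image('wrist');cv2.imwrite('pics/w1.png',im)
import pickle;pickle.dump(optics.calibration('wrist'),open('w1.pkl','wb'))
rows([480,80,340])
```

```text
t 3.15 tool cm [-0.03  0.32 -0.02] tool y heading deg -19.69 q6 0.488013830510842
```

View pics/w1.png

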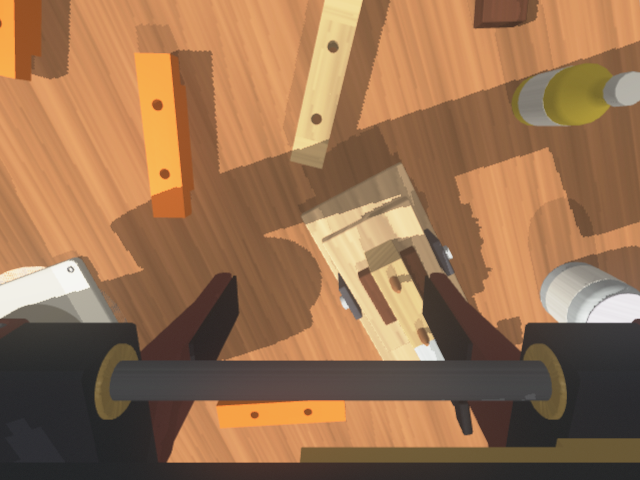

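The close view shows the chosen pale bar with two holes at (332,46) and (316,119), which confirms it. The jig's dowels are at (396,283) and (423,330), and the knob is hidden by the gripper. I'll move so the camera sees the knob and board.

```bash
python3 -c "
from h import *
rows([430,-240,340])"
```

```text
t 3.15 tool cm [-3.184e+01  6.400e+00 -3.000e-02] tool y heading deg -19.69 q6 0.488013830510842
```

Call:
move_arm --pt "-5.3 1.1 0 0 100" --pt "-5.3 1.1 0 0 100" --pt "-5.3 1.1 0 0 100" --pt "-5.3 1.1 0 0 100" --pt "-5.3 1.0 0 0 100" --pt "-5.3 1 0 0 100" --pt "0 0 0 10 100" --pt "0 0 0 10 100" --pt "0 0 0 10 100" --pt "0 0 0 10 100"

```text
t: 4.4
ee_pos: [429.5, -239.6, 339.7]
orientation: [-3.035, -0.812, 0.0]
ft_force: [0.3, -0.6, -0.5]
width: 88.1
grasp_force: 0.0
```

Call:
move_arm --pt "0 0 0 0 100" --pt "0 0 0 0 100"

```text
t: 4.65
ee_pos: [429.6, -239.5, 339.7]
orientation: [3.031, 0.825, 0.0]
ft_force: [-1.3, 0.9, -0.4]
width: 88.2
grasp_force: 0.0
```

Run:
```python
from h import *
im=optics.get_image('wrist');cv2.imwrite('pics/w2.png',im)
import pickle;pickle.dump(optics.calibration('wrist'),open('w2.pkl','wb'))
rows([430,-240,340])
for l in ['knob_grip','board_top','tilt_table']:
    print(l,[(np.round(d['point']),round(d['conf'],2)) for d in spotter.find_in('wrist',l)])
```

```text
t 4.7 tool cm [ 0.01  0.07 -0.03] tool y heading deg -59.61 q6 0.507622162851216
knob_grip [(array([366.,  91.]), 0.76)]
board_top [(array([242.,  49.]), 0.83)]
tilt_table [(array([242.,  50.]), 0.63)]
```

View pics/w2.png

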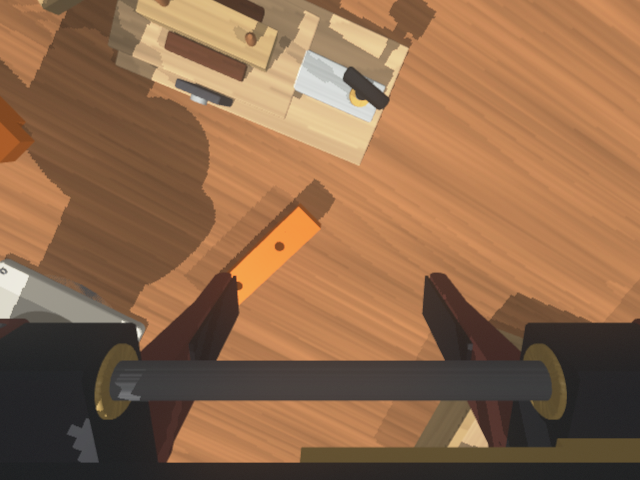

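The second view shows the wing at about (366,88), running from (347,70) to (386,103), and the near dowel at (250,39). Next I shift 9 cm for stereo.

Call:
move_arm --pt "4.5 0 0 0 100" --pt "4.5 0 0 0 100" --pt "0 0 0 0 100" --pt "0 0 0 0 100"

```text
t: 5.35
ee_pos: [506.8, -194.2, 339.3]
orientation: [-3.032, -0.82, 0.002]
ft_force: [-0.2, 0.2, -0.4]
width: 87.7
grasp_force: 0.0
```

Run:
```python
from h import *
im=optics.get_image('wrist');cv2.imwrite('pics/w3.png',im)
k3=optics.calibration('wrist')
import pickle;pickle.dump(k3,open('w3.pkl','wb'))
k2=pickle.load(open('w2.pkl','rb'));im2=cv2.imread('pics/w2.png')
C=[]
for i,k,c in [(im2,k2,(366,88)),(im,k3,proj(k3,onz(k2,(366,88),135)))]:
    print('exp',c)
    m=(i.max(2)<75).astype(np.uint8)
    n,L,s,ce=cv2.connectedComponentsWithStats(m)
    j=min((a for a in range(1,n) if 80<s[a,4]<5000),key=lambda a:np.hypot(*(ce[a]-c)))
    pts=np.argwhere(L==j)[:,::-1].astype(np.float32)
    r=cv2.minAreaRect(pts);b=cv2.boxPoints(r)
    print(ce[j],s[j],r); C.append((k,ce[j],b,pts))
print('center',tri([C[0][0],C[1][0]],[C[0][1],C[1][1]]))
for k,c,b,pts in C:
    q=np.array([onz(k,p,140)[:2] for p in pts]).astype(np.float32);r=cv2.minAreaRect(q)
    v=np.linalg.svd(q-q.mean(0),full_matrices=False)[2][0]
    print(r,np.degrees(np.arctan2(v[1],v[0])))
cv2.imwrite('pics/w3c.png',cv2.resize(im[:300,60:460],(800,600),interpolation=cv2.INTER_CUBIC))
for l in ['knob_grip','board_top']:
    print(l,[(np.round(d['point']),round(d['conf'],2)) for d in spotter.find_in('wrist',l)])
```

```text
exp (366, 88)
[364.74653216  88.32786885] [344  67  45  42 793] ((363.7212829589844, 89.4344253540039), (51.59886169433594, 19.20553207397461), 39.80556869506836)
exp [363.34079544 184.45197513]
[362.62694301 178.59585492] [343 166  41  32 193] ((364.57293701171875, 180.64010620117188), (48.060447692871094, 10.90888786315918), 28.810794830322266)
center [ 543.90557228 -211.10349513  108.205726  ]
((538.5789184570312, -210.34344482421875), (45.97411346435547, 16.56966209411621), 83.3088607788086) -97.37574
((545.5598754882812, -209.68801879882812), (10.438565254211426, 47.27189254760742), 1.7473721504211426) -94.349846
knob_grip [(array([364., 182.]), 0.79)]
board_top [(array([228., 125.]), 0.88)]
```

View pics/w3c.png

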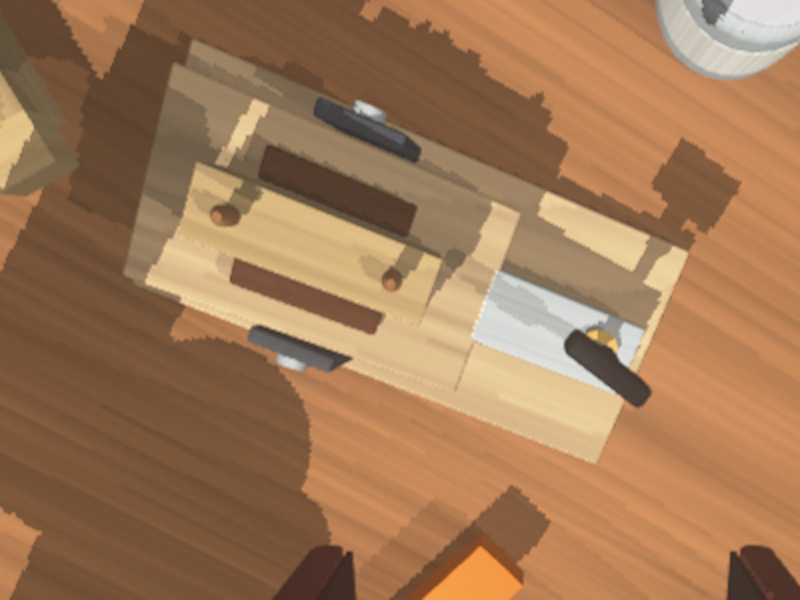

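```bash
cat >> h.py <<'E'
from scipy.optimize import minimize
def box(x,y,z,a,sx,sy,sz):
    c=np.array([[i*sx/2,j*sy/2,l*sz/2] for i in(-1,1) for j in(-1,1) for l in(-1,1)])
    return c@R.from_euler('z',a).as_matrix().T+[x,y,z]
def fit(views,p0,size,step=(6,6,8,.2)):
    "views: (calib, mask); silhouette fit of an upright box, 4x supersampled"
    D=[(k,cv2.resize(m.astype(np.uint8),None,fx=4,fy=4,interpolation=cv2.INTER_LINEAR).astype(bool)) for k,m in views]
    def cost(p,each=False):
        o=[]
        for k,m in D:
            h=cv2.convexHull(np.array([proj(k,X)*4+1.5 for X in box(*p,*size)]).round().astype(np.int32))
            q=np.zeros(m.shape,np.uint8);cv2.fillConvexPoly(q,h,1);q=q.astype(bool)
            o.append(1-(q&m).sum()/max(1,(q|m).sum()))
        return o if each else sum(o)
    best=None
    for da in np.radians([-30,-15,0,15,30]):
        s=np.array(p0,float);s[3]+=da
        S=np.vstack([s]+[s+np.eye(4)[i]*step[i] for i in range(4)])
        r=minimize(cost,s,method='Nelder-Mead',options=dict(initial_simplex=S,maxiter=250))
        if best is None or r.fun<best.fun:best=r
    return best.x,cost(best.x,True)
def blob(mask,c,lo=30,hi=8000):
    n,L,s,ce=cv2.connectedComponentsWithStats(mask.astype(np.uint8))
    j=min((a for a in range(1,n) if lo<s[a,4]<hi),key=lambda a:np.hypot(*(ce[a]-c)))
    return L==j
E
python3 - <<'E'
from h import *
import pickle
V=[]
for f,k,c in [('scene0',optics.calibration('scene'),(153,221)),('side0',optics.calibration('side'),(450,308)),('w2',pickle.load(open('w2.pkl','rb')),(365,88)),('w3',pickle.load(open('w3.pkl','rb')),(363,182))]:
    i=cv2.imread(f'pics/{f}.png')
    m=blob(i.max(2)<(70 if f[0]=='s' else 90),c);print(f,m.sum(),np.argwhere(m)[:,::-1].mean(0));V.append((k,m))
for s in [V,V[2:],[V[0],V[2],V[3]]]:
    p,e=fit(s,(545,-211,118,np.radians(90)),(48,12,30));print(p.round(1),np.degrees(p[3]),np.round(e,2))
E
```

```text
scene0 128 [153.40625   219.7421875]
side0 167 [449.01197605 308.46107784]
w2 834 [364.78776978  88.36211031]
w3 612 [363.05392157 183.47222222]
[ 541.5 -211.5  115.6    1.4] 81.16658078027164 [0.35 0.32 0.17 0.15]
[ 541.7 -211.6  118.8    1.4] 82.1441430209924 [0.14 0.15]
[ 541.7 -211.7  117.3    1.4] 81.67134427833946 [0.37 0.15 0.16]
```

Call:
move_arm --pt "0 0 0 -10.3 100" --pt "0 0 0 -10.3 100" --pt "0 0 0 -10.3 100" --pt "0 0 0 -10.3 100" --pt "0 0 0 -10.3 100" --pt "0 0 0 0 100" --pt "0 0 0 0 100"

```text
t: 6.38
ee_pos: [507.1, -194.5, 339.8]
orientation: [2.38, 2.05, 0.0]
ft_force: [0.1, -0.5, 0.2]
width: 87.7
grasp_force: 0.0
```

```bash
python3 -c "
from h import *
rows([541.6,-211.6,101])"
```

```text
t 6.375 tool cm [-1.17  3.66 23.88] tool y heading deg -8.53 q6 -0.23935662015867917
```

Call:
move_arm --pt "-0.6 1.8 2 0 100" --pt "-0.57 1.86 4 0 100" --pt "0 0 5 0 100" --pt "0 0 5 0 100" --pt "0 0 4 0 100" --pt "0 0 2.5 0 100" --pt "0 0 1.38 0 100" --pt "0 0 0 0 100" --pt "0 0 0 0 100"

```text
t: 7.5
ee_pos: [542.7, -211.4, 102.0]
orientation: [2.376, 2.053, 0.001]
ft_force: [0.6, 0.3, 1.4]
width: 88.0
grasp_force: 0.0
```

```bash
python3 -c "
from h import *
rows([541.6,-211.6,101]);o=get_obs();print(o['ft_force'],o['moment'])
i=optics.get_image('wrist');cv2.imwrite('pics/w4.png',i)"
```

```text
t 7.5 tool cm [-0.03 -0.11  0.1 ] tool y heading deg -8.33 q6 -0.24655396741134447
[0.60471128 0.29191191 1.38040703] [-0.07552454  0.08978252  0.01803916]
```

View pics/w4.png

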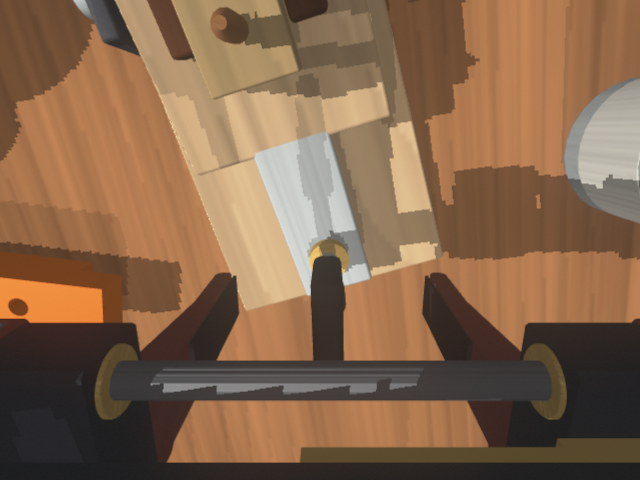

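The wing at (327,310) stands centred between the fingers and in line with them, so I close.

Call:
move_arm --pt "0 0 0 0 0" --pt "0 0 0 0 0" --pt "0 0 0 0 0" --pt "0 0 0 0 0" --pt "0 0 0 0 0" --pt "0 0 0 0 0" --pt "0 0 0 0 0" --pt "0 0 0 0 0"

```text
t: 8.55
ee_pos: [541.7, -211.1, 100.8]
orientation: [-2.376, -2.055, 0.0]
ft_force: [-0.6, -0.2, 0.8]
width: 14.9
grasp_force: 30.0
```

Call:
move_arm --pt "0 0 0 6 0" --pt "0 0 0 6 0" --pt "0 0 0 6 0" --pt "0 0 0 6 0"

```text
t: 9.05
ee_pos: [542.0, -211.2, 100.9]
orientation: [2.754, 1.512, 0.0]
ft_force: [1.1, -0.6, -0.6]
width: 14.9
grasp_force: 30.0
```

Call:
move_arm --pt "0 0 0 8 0" --pt "0 0 0 8 0" --pt "0 0 0 8 0" --pt "0 0 0 8 0" --pt "0 0 0 8 0" --pt "0 0 0 8 0" --pt "0 0 0 0 0" --pt "0 0 0 0 0"

```text
t: 10.05
ee_pos: [542.4, -211.7, 100.9]
orientation: [3.129, 0.27, 0.002]
ft_force: [1.8, -5.4, -4.2]
width: 14.9
grasp_force: 30.0
```

```bash
python3 -c "
from h import *
rows([541.6,-211.6,101]);o=get_obs();print(o['ft_force'],o['moment'],o['width'])"
```

```text
t 10.05 tool cm [-0.08 -0.02 -0.01] tool y heading deg -80.13 q6 1.0068221545490805
[ 1.77894276 -5.44873144 -4.16092207] [-0.87903535 -0.25697099  0.07952754] 14.896705642278143
```

Call:
move_arm --pt "0 0 0 0 100" --pt "0 0 0 0 100" --pt "0 0 0 0 100" --pt "0 0 0 0 100" --pt "0 0 -3 0 100" --pt "0 0 -5 0 100" --pt "0 0 -5 0 100" --pt "0 0 -5 0 100" --pt "-4 -3 -5 0 100" --pt "-4 -3 0 0 100"

```text
t: 11.3
ee_pos: [459.2, -168.4, 328.6]
orientation: [3.127, 0.265, 0.01]
ft_force: [0.1, -0.2, 0.4]
width: 87.8
grasp_force: 0.0
```

Call:
move_arm --pt "0 -3 0 0 100" --pt "0 0 0 0 100" --pt "0 0 0 0 100"

```text
t: 11.68
ee_pos: [453.5, -138.9, 325.2]
orientation: [3.13, 0.267, 0.001]
ft_force: [-0.3, -0.5, -0.3]
width: 87.9
grasp_force: 0.0
```

Run:
```python
from h import *
import pickle
i=optics.get_image('wrist');k=optics.calibration('wrist');pickle.dump(k,open('w5.pkl','wb'));cv2.imwrite('pics/w5.png',i)
rows([541.6,-211.6,101])
for l in ['knob_grip','board_top']:
    print(l,[(np.round(d['point']),round(d['conf'],2)) for d in spotter.find_in('wrist',l)])
```

```text
t 11.725 tool cm [ 7.45  8.62 22.41] tool y heading deg -80.29 q6 1.0789837244020417
knob_grip [(array([422., 128.]), 0.84)]
board_top [(array([267., 123.]), 0.84)]
```

View pics/w5.png

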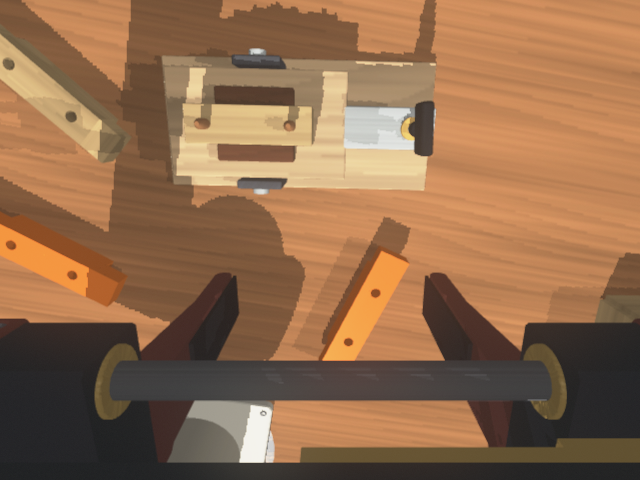

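The wing at (424,128) now stands square across the jig, and the board spans (183,104) to (312,145) with dowels at (202,123) and (290,126). Part of the foot shows at left, around (60,100). Next is a second view that takes in both board and foot.

Call:
move_arm --pt "0 -5.5 0 0 100" --pt "0 -5.5 0 0 100" --pt "0 -3 0 0 100" --pt "0 0 0 0 100" --pt "0 0 0 0 100"

```text
t: 12.45
ee_pos: [429.9, -1.2, 325.0]
orientation: [3.13, 0.266, -0.0]
ft_force: [1.0, -0.9, -0.9]
width: 87.4
grasp_force: 0.0
```

Run:
```python
from h import *
import pickle
i=optics.get_image('wrist');k=optics.calibration('wrist');pickle.dump(k,open('w6.pkl','wb'));cv2.imwrite('pics/w6.png',i)
rows([541.6,-211.6,101])
a=cv2.imread('pics/w5.png')[60:180,150:350];b=i[40:240,:640]
cv2.imwrite('pics/c6.png',np.vstack([cv2.resize(a,(800,480),interpolation=cv2.INTER_CUBIC)[:340],cv2.resize(b,(800,250))]))
for l in ['foot_center','board_top']:
    print(l,[(np.round(d['point']),round(d['conf'],2)) for d in spotter.find_in('wrist',l)])
```

```text
t 12.5 tool cm [ 7.49 22.58 22.4 ] tool y heading deg -80.34 q6 1.3715942602284634
foot_center [(array([165.,  87.]), 0.83), (array([148., 248.]), 0.75), (array([480., 283.]), 0.71), (array([ 22., 301.]), 0.69)]
board_top [(array([401., 124.]), 0.93)]
```

View pics/w6.png

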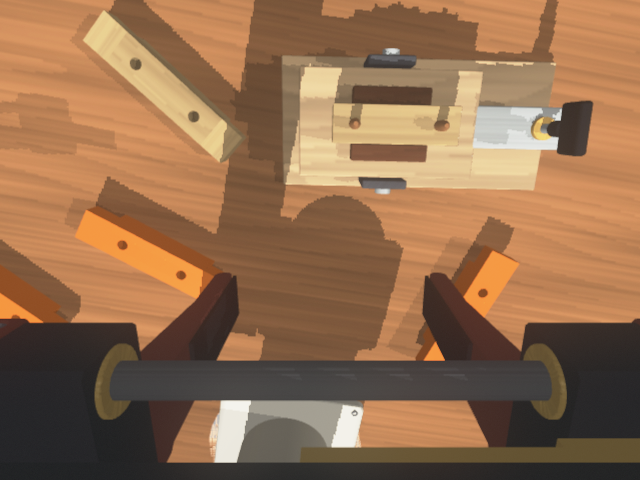

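View w6: foot with holes at (135,63) and (194,116). Board corners are at about (333,104), (332,143), (462,106) and (462,146), with dowels at (355,124) and (442,126).

Run:
```python
from h import *
import pickle
K={f:pickle.load(open(f+'.pkl','rb')) for f in('w1','w5','w6')};I={f:cv2.imread(f'pics/{f}.png') for f in K}
def sub(f,p,w=4):
    return cv2.cornerSubPix(cv2.cvtColor(I[f],cv2.COLOR_BGR2GRAY),np.array([p],np.float32)[:,None],(w,w),(-1,-1),(3,30,.01))[0,0]
def dark(f,c,r=9):
    x,y=map(int,c);p=I[f][y-r:y+r+1,x-r:x+r+1].astype(float).sum(2)
    w=np.clip((np.percentile(p,70)+p.min())/2-p,0,None);yy,xx=np.mgrid[-r:r+1,-r:r+1]
    return np.array([x+(w*xx).sum()/w.sum(),y+(w*yy).sum()/w.sum()])
W={}
for n,a,b in [('BL',(183,141),(332,143)),('TL',(190,104),(333,104)),('TR',(312,108),(462,106)),('BR',(312,145),(462,146))]:
    pa,pb=sub('w5',a),sub('w6',b);W[n]=tri([K['w5'],K['w6']],[pa,pb]);print(n,pa,pb,W[n].round(1))
W['d1']=tri([K['w5'],K['w6']],[dark('w5',(202,123)),dark('w6',(355,124))]);W['d2']=tri([K['w5'],K['w6']],[dark('w5',(290,126)),dark('w6',(442,126))])
print('dowels',W['d1'],W['d2'],np.linalg.norm(W['d1']-W['d2']))
H=[]
for a,b in [((332,46),(135,63)),((316,119),(194,116))]:
    pa,pb=dark('w1',a),dark('w6',b);H.append(tri([K['w1'],K['w6']],[pa,pb]));print('hole',pa,pb,H[-1].round(1),[onz(K[f],p,38).round(1) for f,p in(('w1',pa),('w6',pb))])
print(np.linalg.norm(H[0]-H[1]),np.degrees(np.arctan2(*(H[0]-H[1])[1::-1])))
# corners of board assuming z=121
for f,ps in [('w5',[(183,141),(190,104),(312,108),(312,145)]),('w6',[(332,143),(333,104),(462,106),(462,146)])]:
    q=np.array([onz(K[f],sub(f,p),121) for p in ps]);print(f,q.mean(0).round(1),[np.linalg.norm(q[i]-q[i-1]).round(1) for i in range(4)],np.degrees(np.arctan2(*((q[1]+q[0]-q[2]-q[3])[1::-1]))))
```

```text
Traceback (most recent call last):
cv2.error: OpenCV(4.12.0) :-1: error: (-5:Bad argument) in function 'cornerSubPix'
> Overload resolution failed:
>  - Layout of the output array corners is incompatible with cv::Mat
>  - Expected Ptr<cv::UMat> for argument 'corners'
```

```bash
cat > m.py <<'E'
from h import *
import pickle
K={f:pickle.load(open(f+'.pkl','rb')) for f in('w1','w5','w6')};I={f:cv2.imread(f'pics/{f}.png') for f in K}
def sub(f,p,w=4):
    return cv2.cornerSubPix(cv2.cvtColor(I[f],cv2.COLOR_BGR2GRAY),np.array([[p]],np.float32).copy(),(w,w),(-1,-1),(3,30,.01)).reshape(2)
def dark(f,c,r=9):
    x,y=map(int,c);p=I[f][y-r:y+r+1,x-r:x+r+1].astype(float).sum(2)
    w=np.clip((np.percentile(p,70)+p.min())/2-p,0,None);yy,xx=np.mgrid[-r:r+1,-r:r+1]
    return np.array([x+(w*xx).sum()/w.sum(),y+(w*yy).sum()/w.sum()])
E
python3 - <<'E'
from m import *
W={}
for n,a,b in [('BL',(183,141),(332,143)),('TL',(190,104),(333,104)),('TR',(312,108),(462,106)),('BR',(312,145),(462,146))]:
    pa,pb=sub('w5',a),sub('w6',b);W[n]=tri([K['w5'],K['w6']],[pa,pb]);print(n,pa,pb,W[n].round(1))
W['d1']=tri([K['w5'],K['w6']],[dark('w5',(202,123)),dark('w6',(355,124))]);W['d2']=tri([K['w5'],K['w6']],[dark('w5',(290,126)),dark('w6',(442,126))])
print('dowels',W['d1'],W['d2'],np.linalg.norm(W['d1']-W['d2']))
H=[]
for a,b in [((332,46),(135,63)),((316,119),(194,116))]:
    pa,pb=dark('w1',a),dark('w6',b);H.append(tri([K['w1'],K['w6']],[pa,pb]));print('hole',pa,pb,H[-1].round(1),[onz(K[f],p,38).round(1) for f,p in(('w1',pa),('w6',pb))])
print(np.linalg.norm(H[0]-H[1]),np.degrees(np.arctan2(*(H[0]-H[1])[1::-1])))
for f,ps in [('w5',[(183,141),(190,104),(312,108),(312,145)]),('w6',[(332,143),(333,104),(462,106),(462,146)])]:
    q=np.array([onz(K[f],sub(f,p),121) for p in ps]);print(f,q.mean(0).round(1),[np.linalg.norm(q[i]-q[i-1]).round(1) for i in range(4)],np.degrees(np.arctan2(*((q[1]+q[0]-q[2]-q[3])[1::-1]))))
E
```

```text
BL [183. 141.] [331.89102 141.59859] [492.1   8.4 127.4]
TL [190. 104.] [333.97894  102.738846] [526.8  12.2 105. ]
TR [311.21582 106.78806] [461.97842  106.542145] [ 543.1 -105.1  122.9]
BR [311.39197 144.7294 ] [462. 146.] [ 509.2 -111.   132.5]
dowels [513.91913179  -8.4568156  126.07925401] [525.44477522 -87.85459887 125.93257251] 80.23010631678122
hole [332.41279882  46.43123254] [135.6996577   63.95154034] [534.  235.   39.5] [array([534.2, 235.2,  38. ]), array([534. , 235.7,  38. ])]
hole [315.93730127 118.60781943] [193.58804439 116.2383794 ] [489.6 168.3  39.2] [array([489.7, 168.3,  38. ]), array([489.5, 168.7,  38. ])]
80.05667026996034 56.365923209663805
w5 [517.6 -49.6 121. ] [np.float64(122.5), np.float64(34.9), np.float64(112.6), np.float64(34.4)] 98.3590449219933
w6 [517.6 -50.1 121. ] [np.float64(124.6), np.float64(35.1), np.float64(119.1), np.float64(35.9)] 97.99925129884842
```

Call:
move_arm --pt "0 0 0 -9.4 100" --pt "0 0 0 -9.4 100" --pt "0 0 0 -9.4 100" --pt "0 0 0 -9.4 100" --pt "0 0 0 -9.2 100" --pt "0 0 0 0 100" --pt "0 0 0 0 100"

```text
t: 13.48
ee_pos: [429.6, -0.9, 325.0]
orientation: [2.77, 1.482, -0.0]
ft_force: [-0.3, 0.8, -0.1]
width: 87.9
grasp_force: 0.0
```

```bash
python3 -c "
from h import *
rows([511.8,201.7,10])"
```

```text
t 13.475 tool cm [21.42 -4.41 31.5 ] tool y heading deg -33.72 q6 0.5587080393417984
```

Call:
move_arm --pt "4 -0.9 2 0 100" --pt "4.5 -0.9 3 0 100" --pt "4.5 -0.9 4 0 100" --pt "4.5 -0.9 4 0 100" --pt "3.92 -0.81 4 0 100" --pt "0 0 4.5 0 100" --pt "0 0 4.5 0 100" --pt "0 0 2.5 0 100" --pt "0 0 0 0 100" --pt "0 0 0 0 100"

```text
t: 14.72
ee_pos: [511.7, 202.6, 40.9]
orientation: [2.768, 1.485, 0.002]
ft_force: [0.3, 0.7, -0.9]
width: 87.6
grasp_force: 0.0
```

```bash
python3 -c "
from h import *
rows([511.8,201.7,10])"
```

```text
t 14.725 tool cm [-0.07  0.06  3.09] tool y heading deg -33.56 q6 0.9411786697535828
```

Call:
move_arm --pt "0 0 1.2 0 100" --pt "0 0 1.2 0 100" --pt "0 0 0.6 0 100" --pt "0 0 0 0 0" --pt "0 0 0 0 0" --pt "0 0 0 0 0" --pt "0 0 0 0 0" --pt "0 0 0 0 0" --pt "0 0 0 0 0" --pt "0 0 0 0 0"

```text
t: 15.98
ee_pos: [511.2, 202.5, 10.2]
orientation: [2.767, 1.487, 0.001]
ft_force: [-0.4, -0.0, 0.7]
width: 39.8
grasp_force: 30.0
```

```bash
python3 -c "
from h import *
rows([511.8,201.7,10]);o=get_obs();print(o['ee_pos'],o['ft_force'],o['width'],o['grasp_force'])"
```

```text
t 15.975 tool cm [-0.03  0.09  0.02] tool y heading deg -33.49 q6 0.9402329557213724
[511.20554728 202.49686641  10.24418901] [-0.35907439 -0.04204074  0.72227819] 39.84195155539902 30.00029683113098
```

Call:
move_arm --pt "0 0 -2 0 0" --pt "0 0 -5 0 0" --pt "0 0 -5 0 0" --pt "0 0 -5 0 0" --pt "0 0 -3 -8.4 0" --pt "0 0 0 -8.4 0" --pt "0 0 0 -8.4 0" --pt "0 0 0 -8.4 0" --pt "0 0 0 -8.1 0" --pt "0 0 0 0 0"

```text
t: 17.23
ee_pos: [510.4, 202.4, 210.8]
orientation: [-2.058, -2.373, -0.0]
ft_force: [-0.6, 0.9, -2.3]
width: 40.0
grasp_force: 30.0
```

Call:
move_arm --pt "0 0 0 0 0" --pt "0 0 0 0 0"

```text
t: 17.48
ee_pos: [510.8, 202.4, 210.2]
orientation: [-2.059, -2.373, 0.0]
ft_force: [1.3, -0.6, -1.9]
width: 39.6
grasp_force: 30.0
```

Run:
```python
from h import *
import pickle
i=optics.get_image('wrist');k=optics.calibration('wrist');pickle.dump(k,open('w7.pkl','wb'));cv2.imwrite('pics/w7.png',i)
rows([518.5,-49,200]);o=get_obs();print(o['ee_pos'],o['ft_force'],o['width'])
```

```text
t 17.525 tool cm [-25.    -2.8    1.02] tool y heading deg 8.14 q6 0.21361758390522964
[510.84367975 202.46437458 210.19141423] [-0.85682824 -1.2203256  -2.30766637] 39.93332609614273
```

View pics/w7.png

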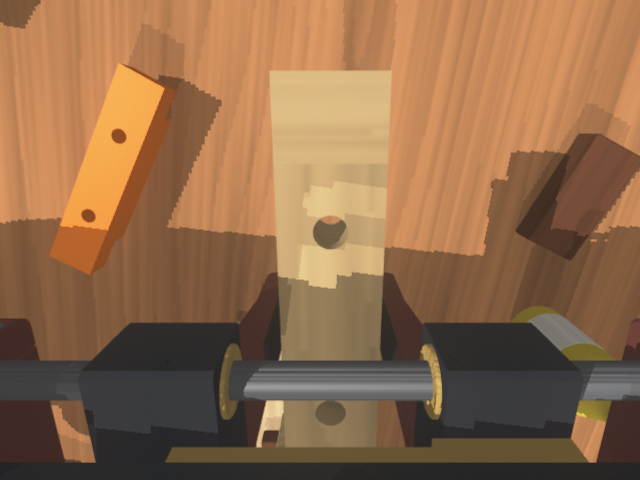

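The held foot shows both holes, at (330,232) and (330,412), straight in the gripper. I'll measure its centre in the tool frame from them.

Run:
```python
from h import *
import pickle
k=pickle.load(open('w7.pkl','rb'));o=get_obs();i=cv2.imread('pics/w7.png')
M=R.from_rotvec(o['orientation']).as_matrix()
h=[onz(k,p,o['ee_pos'][2]+29.8) for p in [(330,232),(330,412)]]
m=(h[0]+h[1])/2;d=h[0]-h[1]
print(h,np.linalg.norm(d),'off tool',M.T@(m-o['ee_pos']),np.degrees(np.arctan2(d[1],d[0])))
rows(np.array([518.7,-48.9,180+10.2])+np.r_[(o['ee_pos']-m)[:2],0])
rows([518.7,-48.9,190.2])
```

```text
[array([505.48390234, 241.52716838, 239.99141423]), array([517.02685059, 161.62387419, 239.99141423])] 80.73274476619275 off tool [ -0.93772406   0.28210782 -29.80001079] 98.22016544341597
t 17.525 tool cm [-24.9   -2.81   2.  ] tool y heading deg 8.14 q6 0.21361758390522964
t 17.525 tool cm [-24.99  -2.78   2.  ] tool y heading deg 8.14 q6 0.21361758390522964
```

Call:
move_arm --pt "-3 -0.4 0 0 0" --pt "-4.5 -0.5 0 0 0" --pt "-4.5 -0.5 0 0 0" --pt "-4.5 -0.5 0 0 0" --pt "-4.5 -0.5 0 0 0" --pt "-3.9 -0.41 0 0 0" --pt "0 0 2 0 0" --pt "0 0 1.5 0 0" --pt "0 0 0 0 0" --pt "0 0 0 0 0"

```text
t: 18.77
ee_pos: [518.9, -47.5, 175.3]
orientation: [2.056, 2.375, 0.0]
ft_force: [-0.1, -0.9, -1.5]
width: 39.9
grasp_force: 30.0
```

Run:
```python
from h import *
import pickle
i=optics.get_image('wrist');k=optics.calibration('wrist');pickle.dump(k,open('w8.pkl','wb'));cv2.imwrite('pics/w8.png',i)
a=optics.get_image('scene');b=optics.get_image('side');cv2.imwrite('pics/scene8.png',a);cv2.imwrite('pics/side8.png',b)
rows([518.7,-48.9,130.2]);o=get_obs();print(o['ee_pos'],o['ft_force'])
c=lambda im,x,y,w,h,W,H:cv2.resize(im[y:y+h,x:x+w],(W,H),interpolation=cv2.INTER_CUBIC)
cv2.imwrite('pics/c8.png',np.hstack([c(i,200,60,260,390,400,600),np.vstack([c(a,140,160,150,112,400,300),c(b,330,230,150,112,400,300)])]))
```

```text
t 18.925 tool cm [-0.11 -0.06  4.55] tool y heading deg 8.24 q6 -0.2582222206580744
[519.10576367 -47.67693473 175.68240595] [-0.06503859 -0.04770449 -2.17698731]
```

View pics/c8.png

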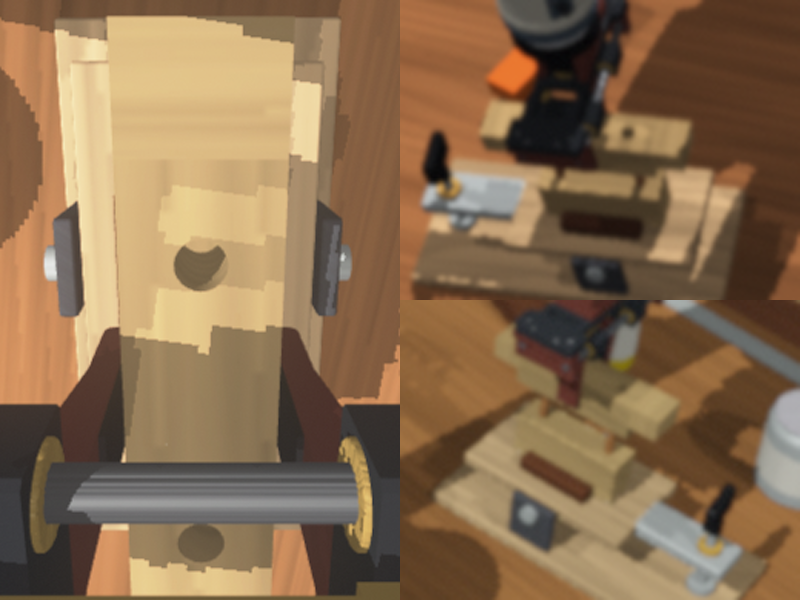

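The foot hangs over the dowels in line with the board, about 20 mm above their tips. Next I lower slowly and watch the force.

Call:
move_arm --pt "0 0 0.8 0 0" --pt "0 0 0.8 0 0" --pt "0 0 0.4 0 0" --pt "0 0 0.3 0 0" --pt "0 0 0.3 0 0" --pt "0 0 0 0 0"

```text
t: 19.68
ee_pos: [518.5, -48.0, 148.9]
orientation: [-2.057, -2.374, 0.0]
ft_force: [1.0, 0.2, -1.1]
width: 39.7
grasp_force: 30.0
```

Call:
move_arm --pt "0 0 0.3 0 0" --pt "0 0 0.3 0 0" --pt "0 0 0.3 0 0" --pt "0 0 0.2 0 0" --pt "0 0 0 0 0"

```text
t: 20.3
ee_pos: [518.5, -48.0, 137.8]
orientation: [-2.057, -2.374, 0.0]
ft_force: [0.2, 0.8, -1.7]
width: 40.1
grasp_force: 30.0
```

Call:
move_arm --pt "0 0 0.3 0 0" --pt "0 0 0.3 0 0" --pt "0 0 0.1 0 0" --pt "0 0 0 0 0"

```text
t: 20.8
ee_pos: [518.7, -48.1, 131.4]
orientation: [2.057, 2.375, -0.0]
ft_force: [-1.1, -1.6, 2.0]
width: 39.7
grasp_force: 30.0
```

Call:
move_arm --pt "0 0 0.1 0 0" --pt "0 0 0 0 0" --pt "0 0 0 0 0"

```text
t: 21.18
ee_pos: [518.7, -48.2, 131.1]
orientation: [2.056, 2.374, 0.0]
ft_force: [-5.0, -2.7, 12.7]
width: 40.2
grasp_force: 30.0
```

Call:
move_arm --pt "0 0 0.1 0 0" --pt "0 0 0 0 0" --pt "0 0 0 0 0"

```text
t: 21.55
ee_pos: [518.8, -48.2, 131.1]
orientation: [2.056, 2.374, 0.0]
ft_force: [-7.3, -1.2, 22.7]
width: 39.9
grasp_force: 30.0
```

Call:
move_arm --pt "0 -0.05 -0.05 0 0" --pt "0 0 0 0 0" --pt "0 0 0 0 0"

```text
t: 21.92
ee_pos: [518.8, -48.2, 131.2]
orientation: [2.056, 2.374, 0.001]
ft_force: [-3.8, -0.7, 16.2]
width: 39.8
grasp_force: 30.0
```

Run:
```python
from h import *
import pickle
i=optics.get_image('wrist');k=optics.calibration('wrist');cv2.imwrite('pics/w9.png',i)
o=get_obs();print(o['t'],o['ee_pos'],o['ft_force'],o['moment'],o['width'],o['grasp_force'])
# foot slip in the fingers: far-end edge and sides in w7/w8/w9
for f in('w7','w8','w9'):
    g=cv2.imread(f'pics/{f}.png').astype(int)
    col=cv2.GaussianBlur(g.astype(np.float32),(1,5),0)[:,300:360].mean(1).sum(1)
    d=np.diff(col);print(f,'end edge rows',[(r,int(d[r])) for r in np.argsort(-abs(d[:300]))[:6]])
    # match hole patch
T=cv2.imread('pics/w7.png')
for f in('w8','w9'):
    for n,(y0,y1,x0,x1) in {'hole':(205,260,300,360),'step':(140,185,290,370),'end':(60,90,265,395)}.items():
        g=cv2.Canny(cv2.imread(f'pics/{f}.png'),40,120)[y0-20:y1+20,x0-20:x1+20];t=cv2.Canny(T,40,120)[y0:y1,x0:x1]
        r=cv2.matchTemplate(cv2.GaussianBlur(g,(5,5),0),cv2.GaussianBlur(t,(5,5),0),cv2.TM_CCOEFF_NORMED);_,v,_,l=cv2.minMaxLoc(r);print(f,n,'shift',l[0]-20,l[1]-20,round(v,2))
```

```text
21.975 [518.7399757  -48.20481904 131.16930511] [-4.08566682 -0.48706881 16.80185646] [0.13221947 1.13445149 0.04784266] 39.69330643384361 30.006635785102844
w7 end edge rows [(np.int64(70), 33), (np.int64(69), 31), (np.int64(248), 23), (np.int64(247), 22), (np.int64(286), -20), (np.int64(287), -19)]
w8 end edge rows [(np.int64(70), 62), (np.int64(69), 52), (np.int64(71), 47), (np.int64(72), 30), (np.int64(247), 27), (np.int64(248), 26)]
w9 end edge rows [(np.int64(70), 37), (np.int64(216), -34), (np.int64(69), 33), (np.int64(60), 30), (np.int64(71), 30), (np.int64(217), -29)]
w8 hole shift 0 0 0.68
w8 step shift -15 0 0.56
w8 end shift -1 0 0.62
w9 hole shift 0 1 0.73
w9 step shift -10 0 0.7
w9 end shift 20 -9 0.54
```

Run:
```python
from h import *
import pickle
V=[]
for f,c in [('w5',(424,128)),('w6',(575,128))]:
    i=cv2.imread(f'pics/{f}.png');V.append((pickle.load(open(f+'.pkl','rb')),blob(i.max(2)<90,c)))
p,e=fit(V,(541.6,-211.6,118,np.radians(8)),(48,12,30));print(p,np.degrees(p[3]),e)
```

```text
[ 5.41276798e+02 -2.10818490e+02  1.23389912e+02  2.20331900e-01] 12.624087984142665 [np.float64(0.1709553865242488), np.float64(0.17762593252789327)]
```

```bash
python3 -c "
from workcell import close_job,get_obs
print(get_obs()['ft_force']);print(close_job())"
```

```text
[-4.08566682 -0.48706881 16.80185646]
the job is handed in; nothing more can be done
None
```

The table is level (estimated within 0.01 rad), and the foot is home on the two dowels, still gripped and pressed down with about 17 N; the job is handed in at about 22 s, but no verdict was returned.

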